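Gauge the depth of a heating block's blind bore

TASK

Take the depth gauge (the rod with the sliding collar) out of its stand and lower it into the narrow bore of the aluminium heating block. Its collar will come to rest on the block and drag up the rod; keep going gently until the gauge's nose bottoms out on the floor of the bore, hold it pressed there with roughly 10 N for two seconds, then let go and leave the gauge standing upright at the bottom with its collar resting on the block. Never ram it down, and leave the other things on the bench alone.

Things in the scene. Friction and masses are not known exactly. Their poses are not given: they have to be found in the camera images.
- gauge_head (a point): Grip point of the depth gauge, on the axis of its head: an upright aluminium cylinder, 28 mm in diameter and 40 mm high with two dark grooves, with a flange under it (38 mm in diameter, 6 mm thick) that keeps fingers from sliding down. This point is 17 mm below the head's top, 23 mm above the flange's upper face and 134 mm above the nose's tip. Below the flange runs a 12 mm steel rod; the whole gauge is 151 mm tall and weighs about 130 g. z points up along the rod.
- gauge_tip (a point): Lower end of the gauge, the tip of its nose, on the rod's axis. In the stand it sits 28 mm below the stand's top.
- nose: The gauge's nose: the slim 9 mm steel end of the rod, 12 mm long, which then tapers out to the 12 mm rod between 12 and 17 mm from the tip. Fixed to the rod; origin at the tip, z up along the rod.
- gauge: The depth gauge itself (rod, head, nose, collar); origin at the nose's tip, z up along the rod.
- collar_face (a point): Centre of the lower face of the gauge's collar: a dark steel disc, 30 mm in diameter and 12 mm thick with a small side screw, which slides on the rod with a steady drag of about 3 N and stays where it is left (the gauge's own weight, about 1.3 N, does not move it). At the start this face is 28 mm above the tip; it can slide up 60 mm from there.
- bore (a point): Centre of the mouth of the narrow blind bore, in the top face of the heating block. The bore is 13.5 mm in diameter and vertical; its floor lies somewhere between 31 and 56 mm below the mouth, differing each time and not visible. The floor is hard metal.
- block: The heating block: a fixed aluminium block 70 mm (x) by 116 mm (y) and 70 mm high, origin at the centre of its underside. Narrow bore at y = -36 mm; two wide (22 mm) vial wells at y = +6 mm (empty) and y = +40 mm (holds a vial).
- stand: The stand: a fixed grey plastic block 55 mm (x) by 150 mm (y) and 45 mm high, origin at the centre of its underside, with two 13.5 mm holes, 28 mm deep, at y = +45 and -45 mm: one holds the gauge, the other a plain rod, either way round.
- plain_head (a point): The same point on the head of the plain rod in the stand's other hole: same head, flange and height as the gauge (its top, like that of the gauge, stands 168 mm above the bench) on a slightly thicker 12.8 mm rod, and no collar. Not to be disturbed.
- vial: Glass vial, 21 mm wide and 85 mm tall with a white cap, standing in the block's far wide well and rising 25 mm above the block's top; origin at the centre of its underside. Not to be disturbed.
- dish: Shallow glass dish, 90 mm wide and 16 mm high, on the bench; origin at the centre of its underside. Not to be disturbed.
- bulb: Dark rubber pipette bulb, 44 mm wide and 75 mm tall, standing on the bench; origin at the centre of its underside. Not to be disturbed.
- beaker: Glass beaker, 66 mm wide and 85 mm tall, at the back of the bench; origin at the centre of its underside. Not to be disturbed.
Not all that is in view belongs to the job. Leave any purple or yellow look-alike of the gauge alone.

How it is judged:
By the outcome, as a careful person would: the job done as asked, in the order asked, and still so for the second after the job is handed in, with the robot touching nothing.
It also fails if it takes over 54 s, if anything falls off the work surface, if the arm or the gripper's body presses on something with over 40 N, if the wrist force passes 120 N, or if a joint passes its speed limit or range.

ROBOT

A 6-joint arm with a two-finger parallel gripper is mounted at the origin on the work surface. World frame = base frame: x ahead of the robot, y to its left, z up, the work surface at z = 0. Lengths are in m, angles in rad, forces in N, time in s.
With the tool pointing down it reaches from about 0.3 to 0.875 m from the base axis. Payload 6.4 kg.
Tool frame: the origin (TCP) lies midway between the tips of the shut fingers; the grasp point (between the pads) lies 19 mm behind it; y points along the fingers, z is the direction in which the jaws open and shut, and the axes are right-handed (so a half turn about y gives the same grasp; the last joint's range is limited). The gripper opens to 88 mm and grips with 3 to 60 N. Pads are 18 mm wide; open, the fingers measure 123 mm over their backs; the gripper's body (75 mm by 187 mm) begins 45 mm behind the grasp point.
Start: joints at [0.974, 0.181, 1.607, -0, 1.354, -0.206], TCP at [0.219, 0.532, 0.239] pointing down, gripper open.
Joint ranges: [-2.99, 2.99], [-0.89, 2.07], [0.3, 2.58], [-1.14, 4.28], [0, 2.63], [-3.12, 3.12]. Speed limits (rad/s): [2.57, 2.57, 3.01, 3.14, 3.14, 3.14].

INTERFACE

Orientations are given as a rotation vector (axis times angle).
In Python, from bench import robot gives the robot as it stands.
- The arm moves only by the tool arm_command, never from a script. Its argument "moves" is a list of rows, each a list of 5 numbers: the shift along the tool's x, y, z each as a share of 10 cm, from -1 to 1, then the turn about the tool's y as a share of 4 degrees, from -1 to 1, then the finger opening in mm, from 0 to 88.1. In form: [[tx, ty, tz, turn, fingers], ...]. A call has 1 to 12 rows; each row shifts and turns the commanded pose from where the row before left it, along the tool's axes as they then stand; what a row does not reach is not made up. A row lasts 1/12 s, in which the tool goes at most 41.7 mm and 7.16 degrees, less where a joint would pass 70% of its speed; a pose out of reach is approached as far as the arm can. A call with a number of a shift or a turn outside -1 to 1 is refused whole. A call with a gripper value outside its range is refused whole. The fingers move at their own pace and stop on an object; "force" is the grip in N (left out, the last holds). Time passes only in rows, so rows that do not move let the fingers close. It gives the time, the measured TCP pose, the force and the opening at its end, in the units of the state.
- robot.sense(): the state, without advancing time (a new reading comes with each control period).
- robot.capture(name): name is "side" or "top"; returns the picture (420x560x3 uint8, red, green, blue); there is no depth.
- robot.calibration(name): a dict with "mtx" (3x3 intrinsics, pixels), "R" (3x3) and "t" (3): a world point X has camera coordinates R X + t. Camera axes: x right, y down, z forward; pixel columns grow to the right and rows downward; lengths in m; the calibration is good to about 2 mm. A picture is of the moment at which its call begins. calibration takes no time and is no camera call.
- robot.finish_job(): hands the job in, once; it reports no verdict.
Trained networks look in the newest picture that a camera, given by its name, has taken for a name from the list of things; names that differ only in an ending like _2 or _b are one class to them, and where a whole thing is asked for, a point or a joint stands for the part that bears it (a point fixed in the world has none). Each returns a list of dicts, best first, with "confidence" (0 to 1); they miss things now and then, are a little off and sometimes report something else, mostly with a low value. They report only what shows in the picture. A call takes as long as a camera call. They do not tell look-alikes from the thing itself.
- robot.search_frame(camera, thing): "at" ([x, y, z] in m, in world coordinates, good to about 4 mm: the middle of the surface that is visible of it).
The state is a dict: "t": time; "q": joint angles; "qvel": joint speeds; "effort": joint torques, N m; "ee_pos": TCP position; "eef_rot": TCP orientation; "wrist_force": force on the tool from outside, world axes, zero at the start; "ft_torque": the same for the moment, N m; "finger_gap": opening from 0.0 (shut) to 1.0 (fully open).
Only numpy, scipy, OpenCV 4.12 (cv2) and the standard library are available. Lean on these libraries where they do the work, as an engineer would, in place of code of your own. Each camera call takes 0.05 s, during which the arm holds its last target. There are 200 camera calls.

## Working session

There is one attempt and no reset: what is moved stays moved. The work goes in short steps, Python scripts to look and compute and a tool call to move; the robot and the scene stay as the last step left them, time stands still between calls to the robot, and variables do not carry over. Pictures are saved under pics/ and viewed, about 8 in all and at most 12, crops included, and the job is handed in when it is done.

Besides the shell and the picture viewer there is one more tool, called after "Emit:" as name(argument=value, ...), one argument or row to a line, values as JSON. arm_command: Moves the arm, as the interface text tells. Shift numbers are shares of 10 cm and turn numbers shares of 4 degrees, none past 1 either way. Its arguments: {"type":"object","properties":{"moves":{"type":"array"},"force":{"type":"number"}},"required":["moves"]}

```bash
mkdir -p pics; ls; python3 - <<'E'
from bench import robot
import cv2,numpy as np
s=robot.sense();print({k:np.round(v,4).tolist() for k,v in s.items()})
ims=[]
for c in("side","top"):
    im=robot.capture(c)[:,:,::-1];cv2.imwrite(f"pics/{c}0.png",im);k=robot.calibration(c);print(c,*[np.round(k[x],4).tolist() for x in("mtx","R","t")])
    for n in("gauge_head","collar_face","plain_head","bore","block","stand"):
        print(c,n,[(np.round(d["at"],4).tolist(),round(d["confidence"],2)) for d in robot.search_frame(c,n)])
E
```

```text
pics
{'t': 0.0, 'q': [0.9737, 0.1815, 1.608, -0.0, 1.3538, -0.2063], 'qvel': [0.0005, 0.0008, -0.0008, -0.0009, -0.001, -0.0005], 'effort': [0.0005, -43.3888, -34.1834, 0.0702, 0.0388, -0.0002], 'ee_pos': [0.2187, 0.5312, 0.2378], 'eef_rot': [-1.5506, 0.3072, -0.3062], 'wrist_force': [0.5277, -0.1909, -0.127], 'ft_torque': [0.0106, 0.0058, 0.0004], 'finger_gap': 1.0022}
side [[415.9335, 0.0, 276.3915], [0.0, 415.9335, 202.4629], [0.0, 0.0, 1.0]] [[-0.9616, -0.2739, -0.0158], [-0.1909, 0.7093, -0.6785], [0.197, -0.6495, -0.7344]] [0.5752, 0.1877, 0.7745]
side gauge_head [([0.4789, -0.1272, 0.1273], 0.79), ([0.5933, -0.1292, 0.1095], 0.72), ([0.3896, -0.0843, 0.1136], 0.67)]
side collar_face [([0.4791, -0.1273, 0.0571], 0.67), ([0.5971, -0.1296, 0.0363], 0.4), ([0.5432, 0.2763, 0.0977], 0.23)]
side plain_head [([0.4977, -0.2116, 0.1446], 0.83), ([0.8112, 0.0319, 0.0583], 0.6)]
side bore [([0.5401, 0.2454, 0.0674], 0.73)]
side block [([0.5355, 0.2455, 0.0666], 0.85)]
side stand [([0.4927, -0.1313, 0.0459], 0.73)]
top [[407.2804, 0.0, 281.1326], [0.0, 407.2804, 204.5742], [0.0, 0.0, 1.0]] [[0.0522, -0.9986, -0.0044], [-0.9738, -0.0499, -0.2217], [0.2212, 0.0159, -0.9751]] [-0.0194, 0.6294, 0.7241]
top gauge_head [([0.3947, -0.09, 0.1498], 0.92), ([0.4768, -0.1294, 0.1638], 0.9), ([0.5917, -0.1299, 0.1233], 0.88)]
top collar_face [([0.5871, -0.1268, 0.0389], 0.62), ([0.4751, -0.1271, 0.058], 0.5)]
top plain_head [([0.4957, -0.2171, 0.1585], 0.58)]
top bore [([0.5504, 0.2249, 0.0705], 0.69), ([0.4744, -0.1273, 0.0593], 0.42)]
top block [([0.5397, 0.2227, 0.0685], 0.66)]
top stand [([0.4903, -0.1791, 0.0485], 0.61)]
```

View pics/side0.png

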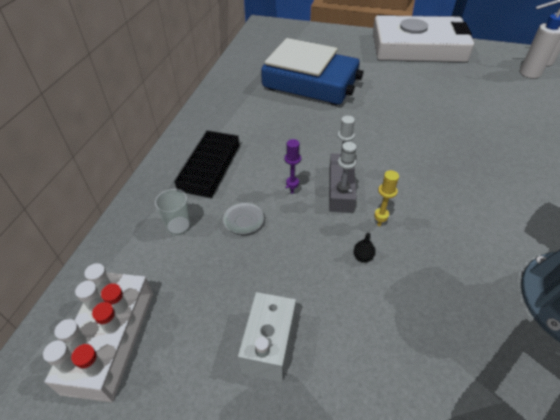

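View pics/top0.png

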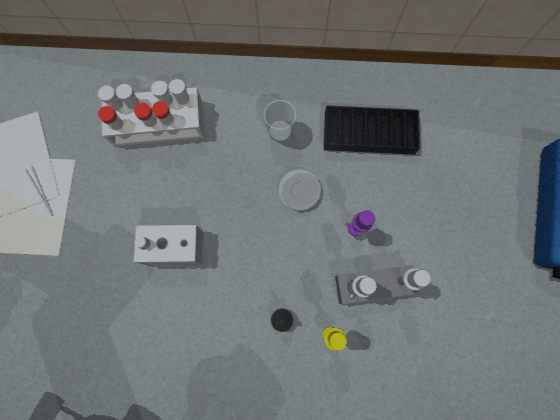

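Side view: purple (293,150), plain rod (347,127, no collar), gauge (348,153, collar above the stand) and yellow (390,182). Top view: gauge (364,287), plain rod (418,279), bore (184,243), vial (144,243). I'll check the choice in one close crop.

```bash
cat > h.py <<'E'
import numpy as np,cv2
from bench import robot
def ray(c,u,v):
    k=robot.calibration(c);R=np.array(k["R"]);t=np.array(k["t"])
    d=R.T@np.linalg.solve(k["mtx"],[u,v,1.]);return -R.T@t,d
def at_z(c,u,v,z):
    o,d=ray(c,u,v);return o+d*(z-o[2])/d[2]
def tri(us,ut):
    A=[];b=[]
    for c,p in(("side",us),("top",ut)):
        o,d=ray(c,*p);d/=np.linalg.norm(d);P=np.eye(3)-np.outer(d,d);A.append(P);b.append(P@o)
    return np.linalg.lstsq(np.vstack(A),np.hstack(b),rcond=None)[0]
def proj(c,X):
    k=robot.calibration(c);p=np.array(k["mtx"])@(np.array(k["R"])@X+k["t"]);return p[:2]/p[2]
def crop(im,u,v,w,s):
    return cv2.resize(im[v-w:v+w,u-w:u+w],None,fx=s,fy=s,interpolation=cv2.INTER_CUBIC)
E
python3 - <<'E'
from h import *
S=cv2.imread("pics/side0.png");T=cv2.imread("pics/top0.png")
a=np.hstack([crop(S,350,160,28,7),crop(T,370,287,28,7)])
b=np.hstack([crop(S,270,318,28,7),crop(T,175,243,28,7)])
cv2.imwrite("pics/c1.png",np.vstack([a,b])[:,:784])
for c,im in(("side",S),("top",T)):
    g=cv2.cvtColor(im,cv2.COLOR_BGR2GRAY)
    u,v=(273,308) if c=="side" else (184,243)
    w=g[v-8:v+9,u-8:u+9];m=(w<(w.min()*.5+np.median(w)*.5)).astype(np.uint8)
    n,l,st,ce=cv2.connectedComponentsWithStats(m);i=l[8,8];p=ce[i]+[u-8,v-8]
    print(c,"bore",p,st[i],at_z(c,*p,.07))
for X in([.478,-.128,.168],[.497,-.214,.168]):print([proj(c,np.array(X)) for c in("side","top")])
E
```

```text
side bore [272.325 307.375] [ 4  5  8  6 40] [0.54742466 0.19914409 0.07      ]
top bore [183.36842105 242.92105263] [ 4  5  7  7 38] [0.54492538 0.19612276 0.07      ]
[array([350.6787241 , 148.07361252]), array([362.47909472, 286.16616496])]
[array([348.16804467, 121.4529615 ]), array([415.18913423, 277.1419036 ])]
```

View pics/c1.png

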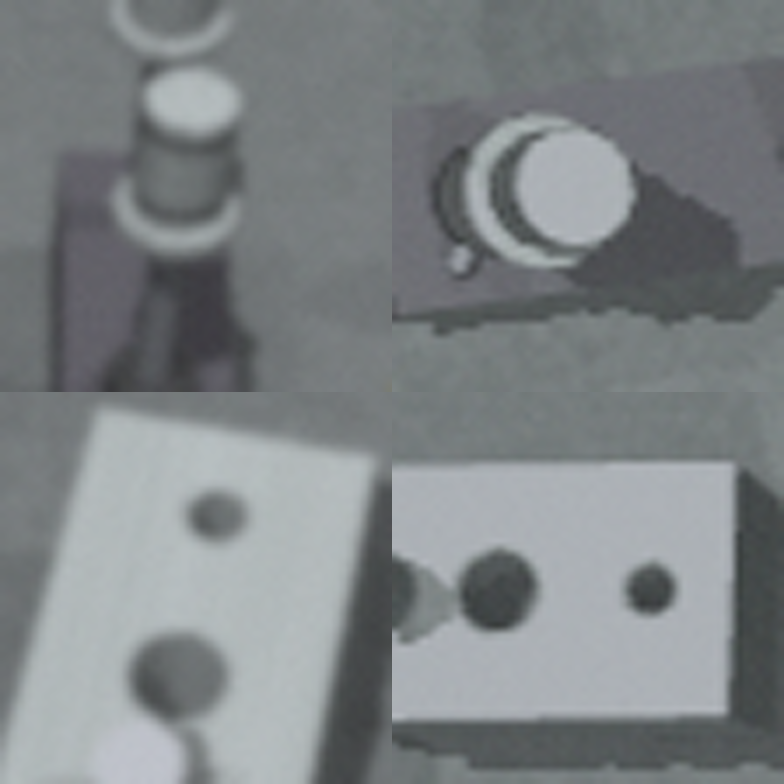

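```bash
cat >> h.py <<'E'
from scipy.spatial.transform import Rotation as Ro
def need(X):
    s=robot.sense();R=Ro.from_rotvec(s["eef_rot"]).as_matrix()
    d=R.T@(np.array(X)-s["ee_pos"]);print("tcp",np.round(s["ee_pos"],4),"tool shift (units of 10cm)",np.round(d*10,3),"yaw z-axis",np.round(R[:,2],3),"yax",np.round(R[:,1],4),"F",np.round(s["wrist_force"],2),"gap",round(float(s["finger_gap"])*88.1,1),"t",round(float(s["t"]),2));return R
E
python3 - <<'E'
from h import *
print("head",at_z("side",349.2,146.3,.168),at_z("top",367.3,285.3,.168),tri((349.2,146.3),(367.3,285.3)))
print("bore",at_z("side",272.6,307.5,.07),at_z("top",183.5,242.7,.07),tri((272.6,307.5),(183.5,242.7)))
print(need([.479,-.137,.24]))
E
```

```text
head [ 0.48171282 -0.13270146  0.168     ] [ 0.4797964  -0.13583485  0.168     ] [ 0.48093837 -0.13639944  0.1649976 ]
bore [0.54691216 0.19924429 0.07      ] [0.54536151 0.19591574 0.07      ] [0.54674801 0.19706907 0.06579338]
tcp [0.219  0.5317 0.2387] tool shift (units of 10cm) [ 4.951 -0.013 -5.192] yaw z-axis [0.381 0.925 0.   ] yax [-0.e+00  1.e-04 -1.e+00] F [-0.58  0.9  -0.86] gap 88.3 t 0.7
[[ 9.24612343e-01 -1.80546674e-06  3.80909457e-01]
 [-3.80909456e-01  6.12944218e-05  9.24612342e-01]
 [-2.50169818e-05 -9.99999998e-01  5.59858597e-05]]
```

Both cameras agree on the head→bore displacement, (0.065, 0.332), so their disagreement is a constant bias. The collar and its screw show on the rod at top (364,287), so that is the gauge. Moving over it with the jaws pre-narrowed to 50 mm.

Emit:
arm_command(
  moves=[
    [0.2, 0, -0.2, 0, 50],
    [0.2, 0, -0.2, 0, 50],
    [0.2, 0, -0.2, 0, 50],
    [0.2, 0, -0.2, 0, 50],
    [0.2, 0, -0.2, 0, 50],
    [0.2, 0, -0.2, 0, 50],
    [0.2, 0, -0.2, 0, 50],
    [0.2, 0, -0.2, 0, 50],
    [0.2, 0, -0.2, 0, 50],
    [0.2, 0, -0.2, 0, 50],
    [0.2, 0, -0.2, 0, 50],
    [0.2, 0, -0.2, 0, 50],
  ],
)

```text
t: 1.7
ee_pos: [0.3498, 0.2171, 0.239]
eef_rot: [-1.549, 0.306, -0.307]
wrist_force: [0.2, -0.1, -0.2]
finger_gap: 0.567
```

Emit:
arm_command(
  moves=[
    [0.2, 0, -0.2, 0, 50],
    [0.2, 0, -0.2, 0, 50],
    [0.2, 0, -0.2, 0, 50],
    [0.2, 0, -0.2, 0, 50],
    [0.2, 0, -0.2, 0, 50],
    [0.2, 0, -0.2, 0, 50],
    [0.2, 0, -0.2, 0, 50],
    [0.2, 0, -0.2, 0, 50],
    [0.2, 0, -0.2, 0, 50],
    [0.2, 0, -0.2, 0, 50],
    [0.2, 0, -0.2, 0, 50],
    [0, 0, -0.2, 0, 50],
  ],
)

```text
t: 2.7
ee_pos: [0.4634, -0.09, 0.2391]
eef_rot: [-1.549, 0.306, -0.309]
wrist_force: [-0.6, -0.5, 0.6]
finger_gap: 0.57
```

```bash
python3 - <<'E'
from h import *
need([.4808,-.1343,.24])
E
```

```text
tcp [ 0.4634 -0.09    0.2391] tool shift (units of 10cm) [ 0.33  -0.009 -0.343] yaw z-axis [ 0.382  0.924 -0.   ] yax [ 1.9e-03 -9.0e-04 -1.0e+00] F [-0.57 -0.53  0.55] gap 50.2 t 2.7
```

Emit:
arm_command(
  moves=[
    [0.17, 0, -0.17, 0, 50],
    [0.16, 0, -0.17, 0, 50],
    [0, 0, 0, 0, 50],
    [0, 0, 0, 0, 50],
    [0, 0, 0, 0, 50],
  ],
)

```text
t: 3.12
ee_pos: [0.4787, -0.1309, 0.2385]
eef_rot: [-1.548, 0.307, -0.306]
wrist_force: [-0.1, 0.7, -0.2]
finger_gap: 0.569
```

```bash
python3 - <<'E'
from h import *
for i in range(2): need([.4808,-.1343,.132]);robot.capture("side")
im=robot.capture("top")[:,:,::-1];S=robot.capture("side")[:,:,::-1]
p=proj("top",np.array([.4808,-.1343,.2])).astype(int);q=proj("side",np.array([.4808,-.1343,.18])).astype(int);print(p,q)
cv2.imwrite("pics/a1.png",np.hstack([crop(im,*p,50,4),crop(S,*q,50,4)]))
E
```

```text
tcp [ 0.4787 -0.1309  0.2385] tool shift (units of 10cm) [ 0.033  1.065 -0.024] yaw z-axis [0.381 0.925 0.   ] yax [-6.e-04  7.e-04 -1.e+00] F [-0.13  0.67 -0.22] gap 50.1 t 3.12
tcp [ 0.4787 -0.1305  0.2386] tool shift (units of 10cm) [ 0.034  1.066 -0.027] yaw z-axis [0.38  0.925 0.   ] yax [-5.e-04  5.e-04 -1.e+00] F [ 0.39 -0.56 -0.38] gap 50.1 t 3.17
[370 284] [350 141]
```

View pics/a1.png

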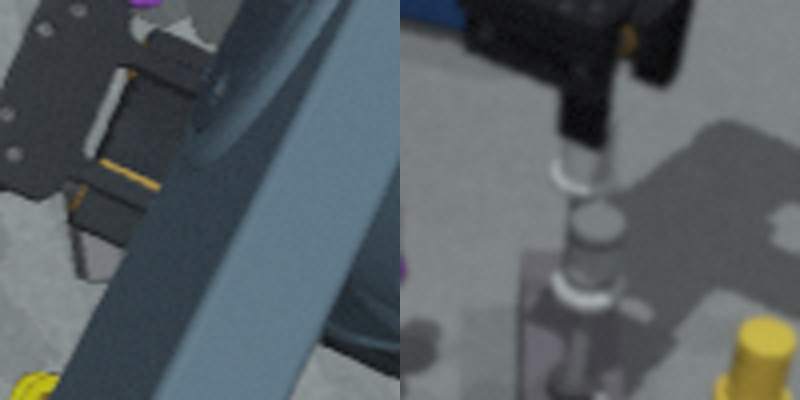

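Top view: the arm hides the gauge. Side view: one finger is in front of the plain rod at (575,120) and the gauge head is free at (600,240). The tool is about 4 mm off, so I'll correct that, then descend.

Emit:
arm_command(
  moves=[
    [0.03, 0.1, -0.03, 0, 50],
    [0, 0.15, 0, 0, 50],
    [0, 0.15, 0, 0, 50],
    [0, 0.15, 0, 0, 50],
    [0, 0.15, 0, 0, 50],
    [0, 0.1, 0, 0, 50],
    [0, 0.1, 0, 0, 50],
    [0, 0.1, 0, 0, 50],
    [0, 0.06, 0, 0, 50],
    [0, 0, 0, 0, 50],
    [0, 0, 0, 0, 50],
  ],
)

```text
t: 4.23
ee_pos: [0.4807, -0.1353, 0.1326]
eef_rot: [-1.549, 0.307, -0.306]
wrist_force: [0.7, 0.0, -0.2]
finger_gap: 0.567
```

```bash
python3 - <<'E'
from h import *
need([.4808,-.1343,.132])
S=robot.capture("side")[:,:,::-1]
cv2.imwrite("pics/a2.png",crop(S,350,160,40,10))
E
```

```text
tcp [ 0.4807 -0.1353  0.1326] tool shift (units of 10cm) [-0.003  0.006  0.01 ] yaw z-axis [0.381 0.925 0.   ] yax [-3.e-04  2.e-04 -1.e+00] F [ 0.74  0.05 -0.22] gap 50.0 t 4.23
```

View pics/a2.png

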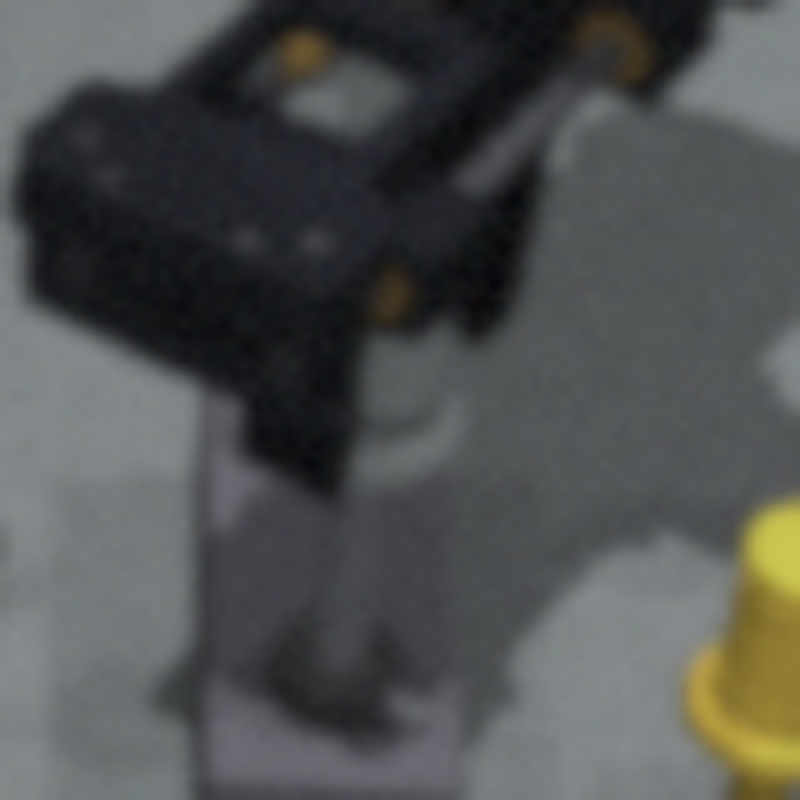

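The head (410,390) and flange sit between the fingers, clear of the flange. Closing the jaws.

Emit:
arm_command(
  moves=[
    [0, 0, 0, 0, 35],
    [0, 0, 0, 0, 32],
    [0, 0, 0, 0, 30],
    [0, 0, 0, 0, 28],
    [0, 0, 0, 0, 26],
    [0, 0, 0, 0, 24],
    [0, 0, 0, 0, 20],
    [0, 0, 0, 0, 20],
  ],
  force=30,
)

```text
t: 4.95
ee_pos: [0.4809, -0.1354, 0.133]
eef_rot: [-1.549, 0.306, -0.307]
wrist_force: [-0.6, 0.8, 4.4]
finger_gap: 0.31
```

```bash
python3 - <<'E'
from h import *
need([.4808,-.1343,.132])
E
```

```text
tcp [ 0.4809 -0.1354  0.133 ] tool shift (units of 10cm) [-0.005  0.01   0.01 ] yaw z-axis [ 0.381  0.925 -0.   ] yax [ 6.e-04 -2.e-04 -1.e+00] F [-0.57  0.83  4.42] gap 27.3 t 4.95
```

Emit:
arm_command(
  moves=[
    [0, -0.02, 0, 0, 20],
    [0, -0.05, 0, 0, 20],
    [0, -0.1, 0, 0, 20],
    [0, -0.15, 0, 0, 20],
    [0, -0.2, 0, 0, 20],
    [0, -0.2, 0, 0, 20],
    [0, -0.2, 0, 0, 20],
    [0, -0.15, 0, 0, 20],
    [0, 0, 0, 0, 20],
    [0, 0, 0, 0, 20],
    [0, 0, 0, 0, 20],
  ],
)

```text
t: 5.87
ee_pos: [0.4801, -0.135, 0.2389]
eef_rot: [-1.549, 0.308, -0.306]
wrist_force: [-0.0, 0.5, -2.2]
finger_gap: 0.309
```

```bash
python3 - <<'E'
from h import *
s=robot.sense();need(s["ee_pos"]+np.array([.0654,.3319,0]))
S=robot.capture("side")[:,:,::-1]
cv2.imwrite("pics/a3.png",crop(S,348,140,55,7))
E
```

```text
tcp [ 0.4801 -0.135   0.2389] tool shift (units of 10cm) [-6.600e-01  1.000e-03  3.318e+00] yaw z-axis [0.381 0.925 0.   ] yax [-1.1e-03  6.0e-04 -1.0e+00] F [-0.05  0.5  -2.16] gap 27.2 t 5.87
```

View pics/a3.png

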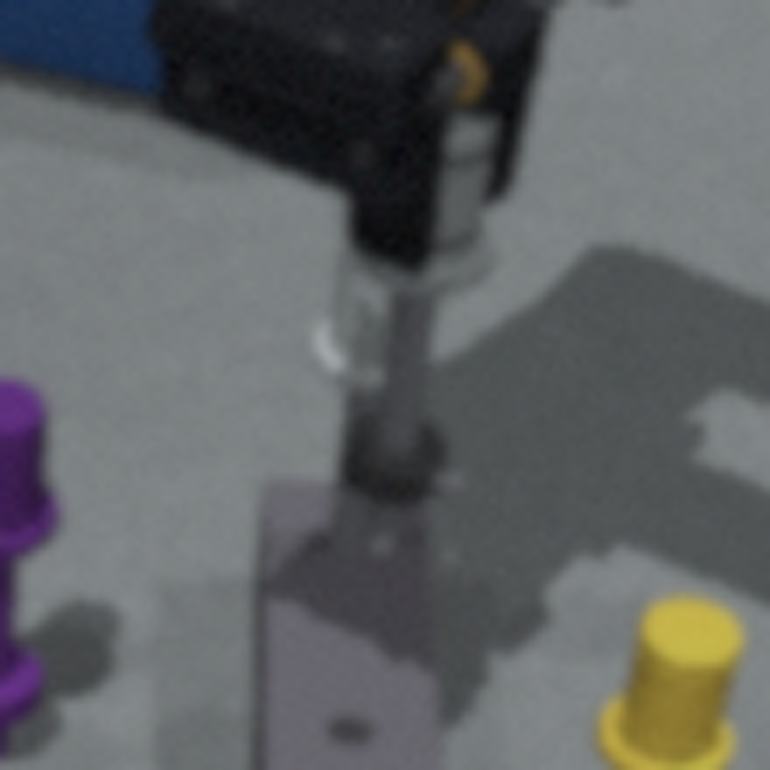

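The gauge hangs upright in the jaws, its collar at (395,460), its hole left empty at (350,730). Carrying it over the bore.

Emit:
arm_command(
  moves=[
    [-0.05, 0, 0.1, 0, 20],
    [-0.05, 0, 0.2, 0, 20],
    [-0.05, 0, 0.3, 0, 20],
    [-0.05, 0, 0.3, 0, 20],
    [-0.05, 0, 0.3, 0, 20],
    [-0.05, 0, 0.3, 0, 20],
    [-0.05, 0, 0.3, 0, 20],
    [-0.05, 0, 0.3, 0, 20],
    [-0.05, 0, 0.3, 0, 20],
    [-0.05, 0, 0.3, 0, 20],
    [-0.05, 0, 0.2, 0, 20],
    [-0.05, 0, 0.2, 0, 20],
  ],
)

```text
t: 6.92
ee_pos: [0.5422, 0.1765, 0.2384]
eef_rot: [-1.55, 0.307, -0.304]
wrist_force: [0.5, -1.6, -1.6]
finger_gap: 0.306
```

Emit:
arm_command(
  moves=[
    [-0.06, 0, 0.2, 0, 20],
    [0, 0, 0, 0, 20],
    [0, 0, 0, 0, 20],
    [0, 0, 0, 0, 20],
    [0, 0, 0, 0, 20],
    [0, 0, 0, 0, 20],
  ],
)

```text
t: 7.42
ee_pos: [0.5452, 0.1942, 0.2395]
eef_rot: [-1.549, 0.308, -0.307]
wrist_force: [0.2, -0.9, -1.5]
finger_gap: 0.309
```

```bash
python3 - <<'E'
from h import *
need(np.array([.4808+.0654,-.1354+.3319,.2]))
S=robot.capture("side")[:,:,::-1];T=robot.capture("top")[:,:,::-1]
cv2.imwrite("pics/a4.png",np.hstack([crop(S,273,280,50,4),crop(T,184,240,50,4)]))
E
```

```text
tcp [0.5452 0.1942 0.2395] tool shift (units of 10cm) [0.    0.395 0.025] yaw z-axis [ 0.382  0.924 -0.   ] yax [-4.e-04 -2.e-04 -1.e+00] F [ 0.2  -0.86 -1.46] gap 27.3 t 7.42
```

View pics/a4.png

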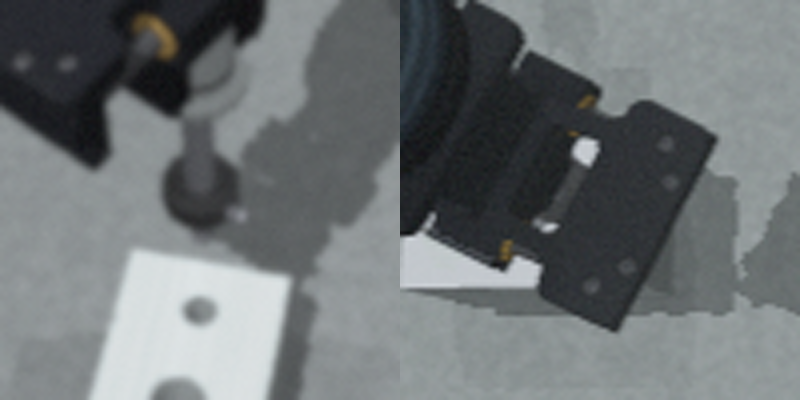

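Side view: the gauge hangs above the bore at (200,310), collar at (200,190); the gripper hides both in the top view. Correcting 2.5 mm and lowering the tip to about 8 mm above the mouth.

Emit:
arm_command(
  moves=[
    [0, 0.05, 0.025, 0, 20],
    [0, 0.1, 0, 0, 20],
    [0, 0.1, 0, 0, 20],
    [0, 0.1, 0, 0, 20],
    [0, 0.1, 0, 0, 20],
    [0, 0, 0, 0, 20],
    [0, 0, 0, 0, 20],
    [0, 0, 0, 0, 20],
    [0, 0, 0, 0, 20],
  ],
)

```text
t: 8.27
ee_pos: [0.5468, 0.1974, 0.1954]
eef_rot: [-1.549, 0.306, -0.307]
wrist_force: [0.8, -0.3, -1.4]
finger_gap: 0.308
```

```bash
python3 - <<'E'
from h import *
need(np.array([.4808+.0654,-.1354+.3319,.194]))
S=robot.capture("side")[:,:,::-1]
for d in([0,0,0],):
  p=np.array([.5461,.1976,.07]);b=proj("side",np.array([.5469,.1992,.07]));print("bore px",b,"tip+8mm px",proj("side",np.array([.5469,.1992,.078])),"collar face px",proj("side",np.array([.5469,.1992,.106])),"collar top",proj("side",np.array([.5469,.1992,.118])))
cv2.imwrite("pics/a5.png",crop(S,273,295,28,16))
E
```

```text
tcp [0.5468 0.1974 0.1954] tool shift (units of 10cm) [-0.002  0.014 -0.01 ] yaw z-axis [0.381 0.925 0.001] yax [ 1.2e-03  1.0e-04 -1.0e+00] F [ 0.85 -0.28 -1.42] gap 27.1 t 8.27
bore px [272.61427052 307.47879785] tip+8mm px [272.50688871 305.1198761 ] collar face px [272.11633218 296.54028212] collar top [271.94157028 292.70118081]
```

View pics/a5.png

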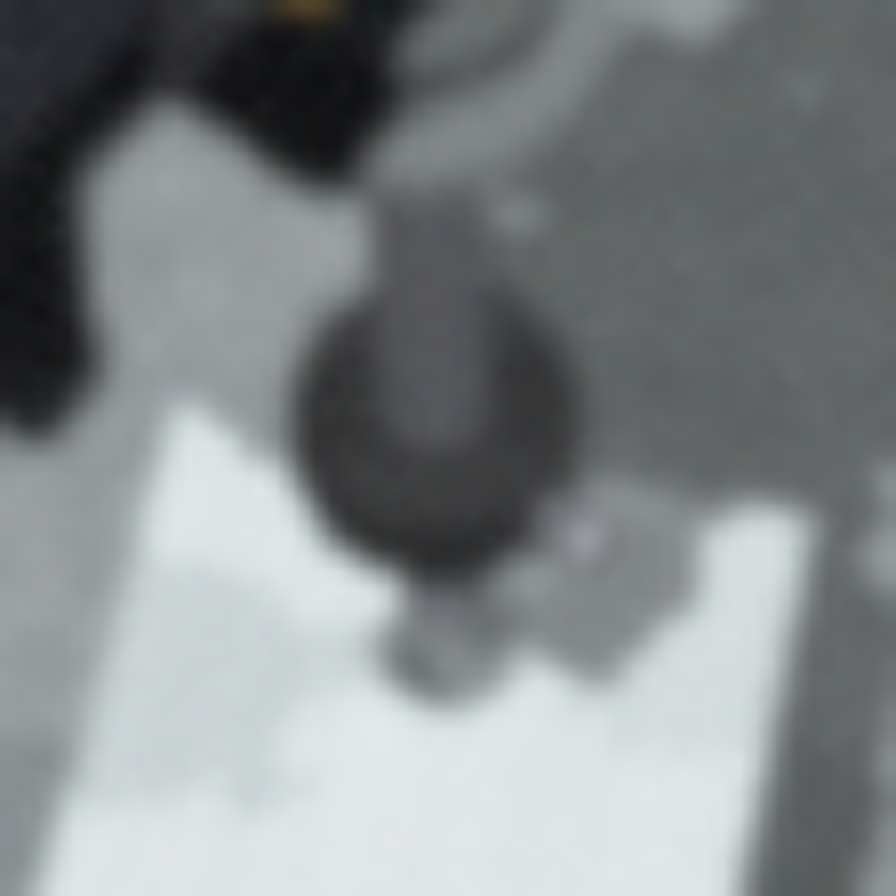

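The nose (455,650) lines up with the bore mouth (450,656) within about 0.5 mm. Lowering into the mouth in small steps while watching the force.

Emit:
arm_command(
  moves=[
    [0, 0.02, 0, 0, 20],
    [0, 0.02, 0, 0, 20],
    [0, 0.02, 0, 0, 20],
    [0, 0.02, 0, 0, 20],
    [0, 0.02, 0, 0, 20],
    [0, 0.02, 0, 0, 20],
    [0, 0, 0, 0, 20],
    [0, 0, 0, 0, 20],
  ],
)

```text
t: 8.98
ee_pos: [0.5462, 0.1973, 0.1825]
eef_rot: [-1.549, 0.307, -0.306]
wrist_force: [-0.6, -0.5, -1.2]
finger_gap: 0.309
```

Emit:
arm_command(
  moves=[
    [0, 0.01, 0, 0, 20],
    [0, 0.01, 0, 0, 20],
    [0, 0.01, 0, 0, 20],
    [0, 0.01, 0, 0, 20],
    [0, 0.01, 0, 0, 20],
    [0, 0.01, 0, 0, 20],
    [0, 0, 0, 0, 20],
  ],
)

```text
t: 9.57
ee_pos: [0.5462, 0.1972, 0.1764]
eef_rot: [-1.549, 0.307, -0.306]
wrist_force: [0.7, 1.4, -1.3]
finger_gap: 0.304
```

The nose is about 9 mm in with no contact force. Next is the taper, then the collar near TCP z 0.158.

Emit:
arm_command(
  moves=[
    [0, 0.01, 0, 0, 20],
    [0, 0.01, 0, 0, 20],
    [0, 0.01, 0, 0, 20],
    [0, 0.01, 0, 0, 20],
    [0, 0.01, 0, 0, 20],
    [0, 0.01, 0, 0, 20],
    [0, 0.01, 0, 0, 20],
    [0, 0.01, 0, 0, 20],
  ],
)

```text
t: 10.23
ee_pos: [0.5463, 0.1973, 0.1686]
eef_rot: [-1.549, 0.307, -0.307]
wrist_force: [-0.3, -0.8, -2.4]
finger_gap: 0.305
```

Emit:
arm_command(
  moves=[
    [0, 0.01, 0, 0, 20],
    [0, 0.01, 0, 0, 20],
    [0, 0.01, 0, 0, 20],
    [0, 0.01, 0, 0, 20],
    [0, 0.01, 0, 0, 20],
    [0, 0.01, 0, 0, 20],
    [0, 0.01, 0, 0, 20],
    [0, 0.01, 0, 0, 20],
  ],
)

```text
t: 10.9
ee_pos: [0.5463, 0.1973, 0.1606]
eef_rot: [-1.549, 0.307, -0.307]
wrist_force: [-0.2, -0.7, -1.2]
finger_gap: 0.306
```

Rod in freely. From here, 2 mm per call at 0.2–0.3 mm per row, watching fz.

Emit:
arm_command(
  moves=[
    [0, 0.004, 0, 0, 20],
    [0, 0.004, 0, 0, 20],
    [0, 0.004, 0, 0, 20],
    [0, 0.004, 0, 0, 20],
    [0, 0.004, 0, 0, 20],
    [0, 0.004, 0, 0, 20],
    [0, 0.004, 0, 0, 20],
    [0, 0.004, 0, 0, 20],
    [0, 0, 0, 0, 20],
  ],
)

```text
t: 11.65
ee_pos: [0.5466, 0.1973, 0.158]
eef_rot: [-1.549, 0.306, -0.307]
wrist_force: [-0.4, 0.1, 1.8]
finger_gap: 0.309
```

Force stepped from −1.4 to +1.8: the collar is on the block and dragging (~3 N).

Emit:
arm_command(
  moves=[
    [0, 0.003, 0, 0, 20],
    [0, 0.003, 0, 0, 20],
    [0, 0.003, 0, 0, 20],
    [0, 0.003, 0, 0, 20],
    [0, 0.003, 0, 0, 20],
    [0, 0.003, 0, 0, 20],
    [0, 0.002, 0, 0, 20],
    [0, 0, 0, 0, 20],
  ],
)

```text
t: 12.32
ee_pos: [0.5463, 0.1973, 0.1554]
eef_rot: [-1.549, 0.307, -0.307]
wrist_force: [0.5, -0.0, 1.5]
finger_gap: 0.304
```

Emit:
arm_command(
  moves=[
    [0, 0.003, 0, 0, 20],
    [0, 0.003, 0, 0, 20],
    [0, 0.003, 0, 0, 20],
    [0, 0.003, 0, 0, 20],
    [0, 0.003, 0, 0, 20],
    [0, 0.003, 0, 0, 20],
    [0, 0.002, 0, 0, 20],
    [0, 0, 0, 0, 20],
  ],
)

```text
t: 12.98
ee_pos: [0.5463, 0.1973, 0.1535]
eef_rot: [-1.549, 0.307, -0.307]
wrist_force: [-0.1, 1.1, 1.1]
finger_gap: 0.309
```

Emit:
arm_command(
  moves=[
    [0, 0.003, 0, 0, 20],
    [0, 0.003, 0, 0, 20],
    [0, 0.003, 0, 0, 20],
    [0, 0.003, 0, 0, 20],
    [0, 0.003, 0, 0, 20],
    [0, 0.003, 0, 0, 20],
    [0, 0.002, 0, 0, 20],
    [0, 0, 0, 0, 20],
  ],
)

```text
t: 13.65
ee_pos: [0.5463, 0.1973, 0.1515]
eef_rot: [-1.549, 0.307, -0.307]
wrist_force: [0.4, 0.5, 1.2]
finger_gap: 0.303
```

Emit:
arm_command(
  moves=[
    [0, 0.003, 0, 0, 20],
    [0, 0.003, 0, 0, 20],
    [0, 0.003, 0, 0, 20],
    [0, 0.003, 0, 0, 20],
    [0, 0.003, 0, 0, 20],
    [0, 0.003, 0, 0, 20],
    [0, 0.002, 0, 0, 20],
    [0, 0, 0, 0, 20],
  ],
)

```text
t: 14.32
ee_pos: [0.5463, 0.1973, 0.1494]
eef_rot: [-1.549, 0.307, -0.306]
wrist_force: [0.2, 1.0, 0.6]
finger_gap: 0.309
```

Emit:
arm_command(
  moves=[
    [0, 0.003, 0, 0, 20],
    [0, 0.003, 0, 0, 20],
    [0, 0.003, 0, 0, 20],
    [0, 0.003, 0, 0, 20],
    [0, 0.003, 0, 0, 20],
    [0, 0.003, 0, 0, 20],
    [0, 0.002, 0, 0, 20],
    [0, 0, 0, 0, 20],
  ],
)

```text
t: 14.98
ee_pos: [0.5463, 0.1973, 0.1474]
eef_rot: [-1.549, 0.307, -0.307]
wrist_force: [0.4, 0.2, 2.0]
finger_gap: 0.308
```

Emit:
arm_command(
  moves=[
    [0, 0.003, 0, 0, 20],
    [0, 0.003, 0, 0, 20],
    [0, 0.003, 0, 0, 20],
    [0, 0.003, 0, 0, 20],
    [0, 0.003, 0, 0, 20],
    [0, 0.003, 0, 0, 20],
    [0, 0.002, 0, 0, 20],
    [0, 0, 0, 0, 20],
  ],
)

```text
t: 15.65
ee_pos: [0.5463, 0.1973, 0.1454]
eef_rot: [-1.549, 0.307, -0.307]
wrist_force: [1.1, 0.9, 1.8]
finger_gap: 0.309
```

Emit:
arm_command(
  moves=[
    [0, 0.003, 0, 0, 20],
    [0, 0.003, 0, 0, 20],
    [0, 0.003, 0, 0, 20],
    [0, 0.003, 0, 0, 20],
    [0, 0.003, 0, 0, 20],
    [0, 0.003, 0, 0, 20],
    [0, 0.002, 0, 0, 20],
    [0, 0, 0, 0, 20],
  ],
)

```text
t: 16.32
ee_pos: [0.5463, 0.1973, 0.1435]
eef_rot: [-1.549, 0.307, -0.307]
wrist_force: [0.8, -0.2, 1.4]
finger_gap: 0.304
```

Emit:
arm_command(
  moves=[
    [0, 0.003, 0, 0, 20],
    [0, 0.003, 0, 0, 20],
    [0, 0.003, 0, 0, 20],
    [0, 0.003, 0, 0, 20],
    [0, 0.003, 0, 0, 20],
    [0, 0.003, 0, 0, 20],
    [0, 0.002, 0, 0, 20],
    [0, 0, 0, 0, 20],
  ],
)

```text
t: 16.98
ee_pos: [0.5463, 0.1973, 0.1415]
eef_rot: [-1.549, 0.307, -0.307]
wrist_force: [0.4, 0.6, 2.3]
finger_gap: 0.309
```

Emit:
arm_command(
  moves=[
    [0, 0.003, 0, 0, 20],
    [0, 0.003, 0, 0, 20],
    [0, 0.003, 0, 0, 20],
    [0, 0.003, 0, 0, 20],
    [0, 0.003, 0, 0, 20],
    [0, 0.003, 0, 0, 20],
    [0, 0.002, 0, 0, 20],
    [0, 0, 0, 0, 20],
  ],
)

```text
t: 17.65
ee_pos: [0.5463, 0.1973, 0.1395]
eef_rot: [-1.549, 0.307, -0.307]
wrist_force: [-0.3, 0.7, 1.7]
finger_gap: 0.309
```

Emit:
arm_command(
  moves=[
    [0, 0.003, 0, 0, 20],
    [0, 0.003, 0, 0, 20],
    [0, 0.003, 0, 0, 20],
    [0, 0.003, 0, 0, 20],
    [0, 0.003, 0, 0, 20],
    [0, 0.003, 0, 0, 20],
    [0, 0.002, 0, 0, 20],
    [0, 0, 0, 0, 20],
  ],
)

```text
t: 18.32
ee_pos: [0.547, 0.1972, 0.1388]
eef_rot: [-1.549, 0.305, -0.308]
wrist_force: [-2.0, -0.6, 9.5]
finger_gap: 0.309
```

Force up to 9.5 N with the descent halted: the nose is on the floor at about 47 mm, inside the 31–56 range. Adding a touch and then holding.

Emit:
arm_command(
  moves=[
    [0, 0.002, 0, 0, 20],
    [0, 0, 0, 0, 20],
    [0, 0, 0, 0, 20],
    [0, 0, 0, 0, 20],
  ],
)

```text
t: 18.65
ee_pos: [0.5471, 0.1972, 0.1388]
eef_rot: [-1.549, 0.305, -0.308]
wrist_force: [-1.2, 0.4, 9.8]
finger_gap: 0.309
```

Emit:
arm_command(
  moves=[
    [0, 0.002, 0, 0, 20],
    [0, 0, 0, 0, 20],
    [0, 0, 0, 0, 20],
    [0, 0, 0, 0, 20],
    [0, 0, 0, 0, 20],
    [0, 0, 0, 0, 20],
    [0, 0, 0, 0, 20],
    [0, 0, 0, 0, 20],
    [0, 0, 0, 0, 20],
    [0, 0, 0, 0, 20],
    [0, 0, 0, 0, 20],
    [0, 0, 0, 0, 20],
  ],
)

```text
t: 19.65
ee_pos: [0.5472, 0.1972, 0.1388]
eef_rot: [-1.549, 0.305, -0.308]
wrist_force: [-2.3, -1.4, 10.6]
finger_gap: 0.308
```

Emit:
arm_command(
  moves=[
    [0, 0, 0, 0, 20],
    [0, 0, 0, 0, 20],
    [0, 0, 0, 0, 20],
    [0, 0, 0, 0, 20],
    [0, 0, 0, 0, 20],
    [0, 0, 0, 0, 20],
    [0, 0, 0, 0, 20],
    [0, 0, 0, 0, 20],
    [0, 0, 0, 0, 20],
    [0, 0, 0, 0, 20],
    [0, 0, 0, 0, 20],
    [0, 0, 0, 0, 20],
  ],
)

```text
t: 20.65
ee_pos: [0.5472, 0.1972, 0.1388]
eef_rot: [-1.549, 0.305, -0.308]
wrist_force: [-1.1, -0.1, 8.9]
finger_gap: 0.312
```

Emit:
arm_command(
  moves=[
    [0, 0, 0, 0, 20],
    [0, 0, 0, 0, 20],
    [0, 0, 0, 0, 20],
    [0, 0, 0, 0, 20],
    [0, 0, 0, 0, 20],
    [0, 0, 0, 0, 20],
    [0, 0, 0, 0, 20],
    [0, 0, 0, 0, 20],
  ],
)

```text
t: 21.32
ee_pos: [0.5472, 0.1972, 0.1387]
eef_rot: [-1.549, 0.305, -0.308]
wrist_force: [-0.9, -0.2, 10.7]
finger_gap: 0.306
```

Steady at about 10 N at the wrist. Less the collar drag that is nearer 8.5 N on the floor, so I'll add 0.4 mm and hold another 2.3 s to be about 10 N by either measure.

Emit:
arm_command(
  moves=[
    [0, 0.002, 0, 0, 20],
    [0, 0.002, 0, 0, 20],
    [0, 0, 0, 0, 20],
    [0, 0, 0, 0, 20],
    [0, 0, 0, 0, 20],
    [0, 0, 0, 0, 20],
    [0, 0, 0, 0, 20],
    [0, 0, 0, 0, 20],
    [0, 0, 0, 0, 20],
    [0, 0, 0, 0, 20],
    [0, 0, 0, 0, 20],
    [0, 0, 0, 0, 20],
  ],
)

```text
t: 22.32
ee_pos: [0.5475, 0.1972, 0.1387]
eef_rot: [-1.549, 0.304, -0.309]
wrist_force: [-2.6, -0.5, 12.3]
finger_gap: 0.307
```

Emit:
arm_command(
  moves=[
    [0, 0, 0, 0, 20],
    [0, 0, 0, 0, 20],
    [0, 0, 0, 0, 20],
    [0, 0, 0, 0, 20],
    [0, 0, 0, 0, 20],
    [0, 0, 0, 0, 20],
    [0, 0, 0, 0, 20],
    [0, 0, 0, 0, 20],
    [0, 0, 0, 0, 20],
    [0, 0, 0, 0, 20],
    [0, 0, 0, 0, 20],
    [0, 0, 0, 0, 20],
  ],
)

```text
t: 23.32
ee_pos: [0.5475, 0.1972, 0.1387]
eef_rot: [-1.549, 0.304, -0.309]
wrist_force: [-2.1, -0.1, 11.1]
finger_gap: 0.312
```

Emit:
arm_command(
  moves=[
    [0, 0, 0, 0, 20],
    [0, 0, 0, 0, 20],
    [0, 0, 0, 0, 20],
    [0, 0, 0, 0, 20],
    [0, 0, 0, 0, 20],
  ],
)

```text
t: 23.73
ee_pos: [0.5475, 0.1972, 0.1387]
eef_rot: [-1.549, 0.304, -0.309]
wrist_force: [-1.7, -1.2, 12.9]
finger_gap: 0.304
```

Held 1.9–2 s at about 12 N wrist, 10 N on the floor. Relaxing the press without lifting (1.5 mm of command), then opening slowly.

Emit:
arm_command(
  moves=[
    [0, 0, 0, 0, 20],
    [0, 0, 0, 0, 20],
    [0, 0, 0, 0, 20],
    [0, -0.004, 0, 0, 20],
    [0, -0.004, 0, 0, 20],
    [0, -0.004, 0, 0, 20],
    [0, -0.003, 0, 0, 20],
    [0, 0, 0, 0, 20],
    [0, 0, 0, 0, 20],
  ],
)

```text
t: 24.48
ee_pos: [0.5467, 0.1972, 0.1388]
eef_rot: [-1.549, 0.306, -0.307]
wrist_force: [0.0, -0.6, 7.0]
finger_gap: 0.307
```

Emit:
arm_command(
  moves=[
    [0, -0.004, 0, 0, 20],
    [0, -0.003, 0, 0, 20],
    [0, 0, 0, 0, 20],
    [0, 0, 0, 0, 20],
    [0, 0, 0, 0, 20],
  ],
)

```text
t: 24.9
ee_pos: [0.5463, 0.1973, 0.1388]
eef_rot: [-1.549, 0.307, -0.306]
wrist_force: [-0.3, 0.4, 2.7]
finger_gap: 0.31
```

Nearly unloaded and z unchanged. Opening.

Emit:
arm_command(
  moves=[
    [0, 0, 0, 0, 29],
    [0, 0, 0, 0, 31],
    [0, 0, 0, 0, 34],
    [0, 0, 0, 0, 38],
    [0, 0, 0, 0, 44],
    [0, 0, 0, 0, 50],
    [0, 0, 0, 0, 50],
    [0, 0, 0, 0, 50],
  ],
)

```text
t: 25.57
ee_pos: [0.5463, 0.1973, 0.1389]
eef_rot: [-1.549, 0.307, -0.307]
wrist_force: [0.0, 0.0, 0.9]
finger_gap: 0.572
```

```bash
python3 - <<'E'
from h import *
need(np.array([.546,.197,.25]))
S=robot.capture("side")[:,:,::-1]
cv2.imwrite("pics/a6.png",crop(S,273,290,35,10))
E
```

```text
tcp [0.5463 0.1973 0.1389] tool shift (units of 10cm) [-0.002 -1.111 -0.004] yaw z-axis [ 0.381  0.925 -0.   ] yax [-0. -0. -1.] F [0.02 0.02 0.92] gap 50.3 t 25.57
```

View pics/a6.png

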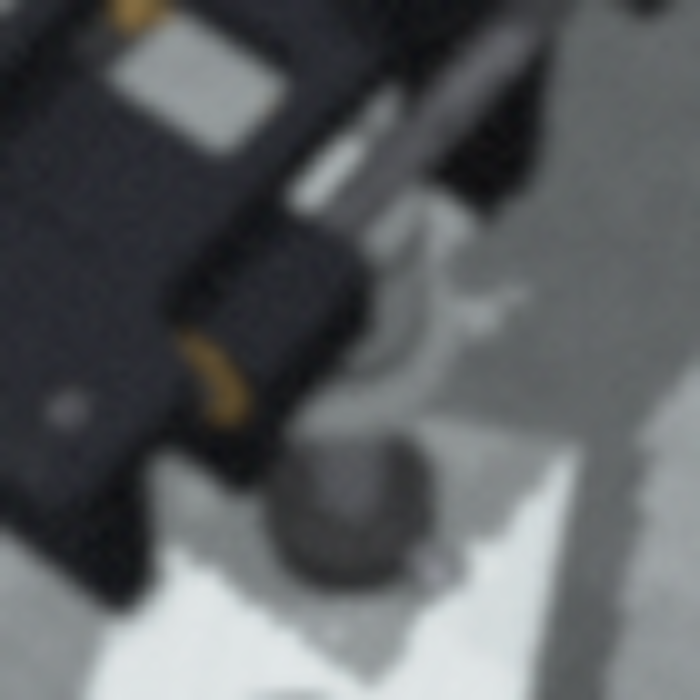

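The gauge stands upright with its collar (350,520) on the block, and the jaws are open clear of the head. Retreating straight up, then aside.

Emit:
arm_command(
  moves=[
    [0, -0.03, 0, 0, 50],
    [0, -0.1, 0, 0, 50],
    [0, -0.15, 0, 0, 50],
    [0, -0.2, 0, 0, 50],
    [0, -0.25, 0, 0, 50],
    [0, -0.25, 0, 0, 50],
    [0, -0.2, 0, 0, 50],
    [0, -0.1, 0, 0, 50],
    [-0.2, 0, 0, 0, 50],
    [-0.3, 0, 0, 0, 50],
    [-0.3, 0, 0, 0, 50],
    [-0.3, 0, 0, 0, 50],
  ],
)

```text
t: 26.62
ee_pos: [0.4433, 0.2393, 0.2667]
eef_rot: [-1.549, 0.308, -0.307]
wrist_force: [-0.2, 0.1, -0.2]
finger_gap: 0.567
```

Emit:
arm_command(
  moves=[
    [-0.3, 0, 0, 0, 50],
    [-0.3, 0, 0, 0, 50],
    [-0.2, 0, 0, 0, 50],
    [0, 0, 0, 0, 50],
    [0, 0, 0, 0, 50],
    [0, 0, 0, 0, 50],
  ],
)

```text
t: 27.12
ee_pos: [0.3714, 0.2695, 0.2672]
eef_rot: [-1.549, 0.306, -0.307]
wrist_force: [0.3, -0.5, -0.3]
finger_gap: 0.567
```

```bash
python3 - <<'E'
from h import *
need(np.array([.546,.197,.25]))
S=robot.capture("side")[:,:,::-1];T=robot.capture("top")[:,:,::-1]
z=.1388+.019+.016
print("head top expected px",[proj(c,np.array(X+[z])) for c,X in(("side",[.5469,.1992]),("top",[.5454,.1959]))])
cv2.imwrite("pics/a7.png",np.vstack([np.hstack([crop(S,273,285,40,5),crop(T,180,240,40,5)]),cv2.resize(np.hstack([S,T]),(800,300))]))
E
```

```text
tcp [0.3714 0.2695 0.2672] tool shift (units of 10cm) [ 1.89   0.174 -0.005] yaw z-axis [0.381 0.925 0.   ] yax [ 1.e-03 -1.e-04 -1.e+00] F [ 0.29 -0.53 -0.29] gap 50.0 t 27.12
head top expected px [array([271.06421018, 273.4276755 ]), array([168.6719241 , 234.54873353])]
```

View pics/a7.png

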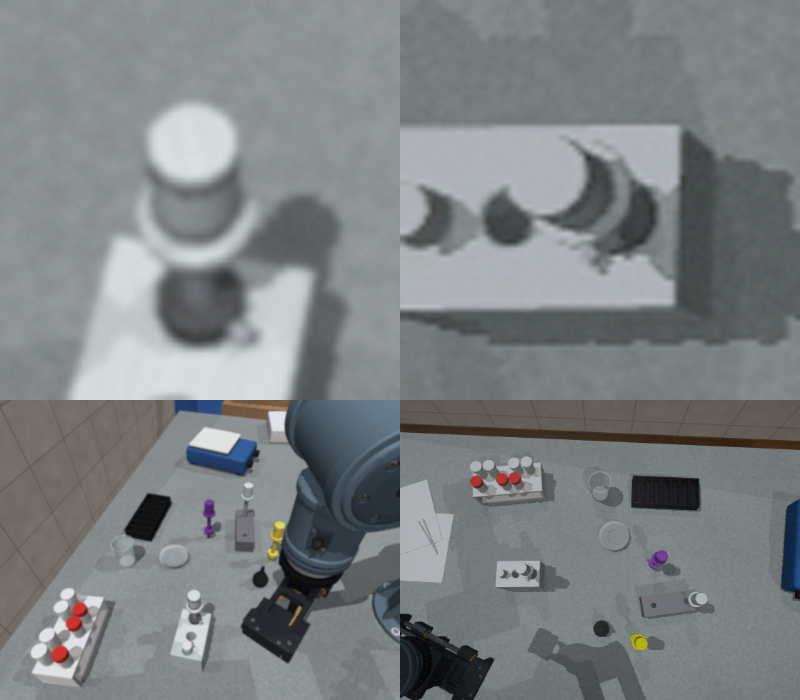

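The gauge stands upright with its collar on the block. The head top is at side (271.6,274) against an expected (271.1,273.4), and everything else is in place. Handing in.

```bash
python3 -c "
from bench import robot
print(robot.finish_job())"
```

```text
the job is handed in; nothing more can be done
None
```

I took the gauge out of its stand, lowered it into the narrow bore, and left it standing there upright with its collar resting on the block. The job was handed in at about 27 s of the 54 s allowed; no verdict is reported.

- **Descent:** The collar met the block at about 3 N. The nose bottomed about 47 mm down, inside the 31–56 mm range.
- **Press:** I held it in two stages. The first was about 2.7 s at around 10 N on the wrist, roughly 8.5 N on the floor after collar drag and weight. The second was about 2.2 s at around 12 N on the wrist, roughly 10 N on the floor. The highest wrist force I read was 12.9 N. I then eased the press off before opening the jaws.
- **Last checks:** In the final pictures the head top was within 1 px of where an upright, bottomed gauge should be. The plain rod, vial, dish, bulb, beaker and the purple and yellow look-alikes appeared where they were. The robot was clear of everything.
- **Disagreement:** The two cameras differed by a steady 3–4 mm or so in absolute position. I steered by the offset from gauge head to bore, on which they agreed within 0.5 mm.

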